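# Fetch the small flower mould from the carousel and send it off on the tipping tray

### The arm

A 6-joint arm with a two-finger parallel gripper is mounted at the origin on a cart in front of the work surface, level with it; the furniture and walls round the work are solid. World frame = base frame: x ahead of the robot, y to its left, z up, the work surface at z = 0. Lengths are in m, angles in rad, forces in N, time in s.
With the tool pointing down it reaches from about 0.35 to 0.8 m from the base axis. Payload 7.3 kg.
Tool frame: the origin (TCP) lies at the very end of the fingers, on their centre line; the grasp point (between the pads) lies 19 mm behind it; z points along the fingers, y is the direction in which the jaws open and shut (so a half turn about z gives the same grasp; the last joint's range is limited). The gripper opens to 85 mm and grips with 20 to 120 N. Pads are 22 mm wide; open, the fingers measure 114 mm over their backs; the gripper's body (76 mm by 85 mm) begins 54 mm behind the grasp point. The pads swing forward as they close: fully open they stand 13 mm farther back than shut.
Start: joints at [-1.361, 0.342, 1.524, -0, 1.275, -0.146], TCP at [0.183, -0.492, 0.231] pointing down, gripper open.
Joint ranges: [-2.53, 2.53], [-0.77, 2.02], [0.04, 2.7], [-1, 4.14], [0.28, 2.66], [-3.11, 3.11]. Speed limits (rad/s): [2.57, 2.57, 3.14, 3.14, 3.14, 3.14].

### API

Orientations are given as a 3x3 rotation matrix whose columns are the frame's x, y, z axes.
In Python, from workcell import arm, cams gives the robot as it stands.
- The arm moves only by the shell command python3 -m inch 'ROWS' [FORCE]. ROWS is a JSON object of lists of equal length, an entry for each row: "offset": the shift along the tool's x, y, z in mm, a list of three; "spin": the turn about the tool's z in rad; "fingers": the closure, from 0 (fully open) to 1 (shut). In form: {"offset": [[dx, dy, dz], ...], "spin": [spin, ...], "fingers": [fingers, ...]}. A call has 1 to 10 rows; each row shifts and turns the commanded pose from where the row before left it, along the tool's axes as they then stand; what a row does not reach is not made up. A row lasts 1/10 s, in which the tool goes at most 50 mm and 8.59 degrees, less where a joint would pass 70% of its speed; a pose out of reach is approached as far as the arm can. A call is refused whole if a number of a shift passes 50 or a number of a turn 0.15, either way. A call with a gripper value outside its range is refused whole. The fingers move at their own pace and stop on an object; FORCE is the grip in N (left out, the last holds). Time passes only in rows, so rows that do not move let the fingers close. It gives the time, the measured TCP pose, the force and the opening at its end, in the units of the state.
- arm.sense(): the state, without advancing time (a new reading comes with each control period).
- cams.get_image(name): name is "side" or "top"; returns the picture (400x640x3 uint8, blue, green, red); there is no depth.
- cams.camera_params(name): a dict with "K" (3x3 intrinsics, pixels), "rvec" (rotation vector, rad) and "tvec" (3), from world to camera coordinates, as OpenCV has them. Camera axes: x right, y down, z forward; pixel columns grow to the right and rows downward; lengths in m; the calibration is good to about 2 mm. A picture is of the moment at which its call begins. camera_params takes no time and is no camera call.
- arm.finish_job(): hands the job in, once; it reports no verdict.
The state is a dict: "time_s": time; "joint_positions": joint angles; "joint_velocities": joint speeds; "joint_torque": joint torques, N m; "position": TCP position; "tcp_rot": TCP orientation; "ft_force": force on the tool from outside, world axes, zero at the start; "moment": the same for the moment, N m; "finger_gap": finger opening in m.
Only numpy, scipy, OpenCV 4.12 (cv2) and the standard library are available. Lean on these libraries where they do the work, as an engineer would, in place of code of your own. Each camera call takes 0.05 s, during which the arm holds its last target.

### The job

The small flower mould is wanted at the next station: turn the parts carousel by its pegs until the compartment with the small plaster mould (not the large one) stands in the gap of the clear cover, and lift the mould out from above. Set it down flat side under on the free half of the tipping tray, the half away from the steel roller, so that its own weight tips the tray down and it stays lying there; do not drop it from a height or push the tray down with the gripper. Leave the other things in the carousel and disturb nothing else.

Things in the scene. Friction and masses are not known exactly. Their poses are not given: they have to be found in the camera images.
- carousel: Fixed stand of the parts carousel. Origin on the vertical turning axis at bench height; its -x axis points through the middle of the gap in the clear cover, roughly toward the robot. The cover does not turn; what lies under it cannot be taken out.
- cover_nut (a point): Top centre of the nut (22 mm across, 86 mm above the bench) that holds the clear flat cover on the turning axis. The cover has a radius of 145 mm, underside 70 mm and top 74 mm above the bench, aluminium strips along its two straight edges (top 76 mm), a washer 52 mm across under the nut (top 77 mm).
- gap (a point): Middle of the cover's gap, where the wanted compartment must come: 88 mm from the axis, at the height of the wheel's floor (28 mm above the bench). Fixed. The gap is a sector of 110 degrees about the axis, 55 to each side of this point.
- wheel (a joint): Angle of the plywood wheel about the stand's vertical axis, rad, counter-clockwise from above, range -6.3 to 6.3. Light friction (about 1 N at the pegs); stays where left. Wheel 370 mm across, floor 28 mm above the bench; lip of 145 to 149 mm radius (top 40 mm), hub 40 mm across (top 54 mm). Three compartments with middles at wheel angles 0, 120, 240 degrees; the loose things ride along.
- peg_a (a point): Top centre of the peg at wheel angle 180 degrees; turns with the wheel. Six such pegs, every 60 degrees, 170 mm from the axis, outside the cover: upright round wooden pegs 14 mm thick, tops 85 mm above the bench (foot collar 22 mm across up to 32 mm), to turn the wheel by. At joint value q this one stands at q from the stand's -x. Dividers 5 mm thick (top 50 mm) at wheel angles 60, 180, 300 degrees.
- small_mould_center (a point): Centre (half-way up) of the small plaster sprig mould to be sent: a white block 40 mm (its x) by 50 mm (its y) by 26 mm high with a flower on top, about 0.14 kg, lying flat in one of the three compartments, about 88 mm from the axis.
- large_mould_center (a point): Centre of the large plaster sprig mould, 50 x 62 x 26 mm, same look, in another compartment. Not wanted; it stays in the carousel.
- wedge_center (a point): Centre of a hardwood wedge, 32 x 70 x 26 mm, in the remaining compartment. It stays in the carousel.
- tray_stand: Fixed stand of the tipping tray. Origin at bench height under the tray's pivot; its +x axis (to the robot's left, roughly) points to the free, delivery half, its -x axis to the half with the steel roller. Foot 130 x 120 mm; cheeks 4 mm thick at y = -56 and +56 mm, 34 mm wide, up to 74 mm.
- tray_pivot (a point): Tray pivot's centre, 62 mm above the bench, fixed, axes as the stand. The level tray is 180 mm long (x), 100 mm wide (y), floor top 64 mm above the bench, open at the sides; end lip at the +x end 4 mm thick (top 74 mm), steel counterweight roller 26 mm thick lying across 74 mm to the -x side (top 90 mm).
- tray (a joint): Tilt of the aluminium tray about the stand's y axis, rad: 0 = level (start, held by the roller's weight), 0.36 = fully tipped, +x end down. It turns freely: the small mould tips it when set down with its centre 35 mm or more to the +x side of the pivot, sinking with it by up to about 20 mm; then it stays tipped.
- tray_drop (a point): Good spot for the mould's centre: on the tray's floor, 45 mm to the +x side of the pivot, mid-width. Moves with the tray.
- rib_rubber: Bystander: red rubber rib lying on the bench, 44 x 110 x 9 mm; leave alone.
- rib_metal: Bystander: kidney-shaped steel rib with a blue grip lying on the bench near the carousel, 37 x 95 x 10 mm; leave alone.
- test_cup: Bystander: terracotta-coloured test cup on the bench right of the carousel, 62 mm across, 53 mm high; leave alone.
Not all that is in view belongs to the job. Leave any yellow look-alike of the part that bears large_mould_center alone.

How it is judged:
On the way, in this order (a step that is already met when the one before it is completed fails the run):
1. the small mould has been turned into the gap of the cover, still lying in its compartment (within about 45 degrees of the gap's middle) (x of small_mould_center in the frame of carousel below -0.045 m and y of small_mould_center in the frame of carousel between -0.06 and 0.06 m and height (world z) of small_mould_center below 0.055 m), for 0.2 s.
2. the small mould is lifted clear of the carousel while the tray is still level (height (world z) of small_mould_center above 0.09 m and value of joint tray below 0.08 rad), for 0.1 s.
At the end, for the whole second after the job is handed in: The tray is tipped (more than 0.30 rad) with the small mould lying on the floor of its free half, flower up, within 30 to 35 mm of the marked spot, at rest; the large mould and the wedge still lie in the carousel (value of joint tray above 0.3 rad and x of small_mould_center in the frame of tray_drop between -0.03 and 0.035 m and y of small_mould_center in the frame of tray_drop between -0.035 and 0.035 m and z of small_mould_center in the frame of tray_drop between 0.008 and 0.02 m and angle between small_mould_center's own z axis and vertical below 0.5 rad and linear speed of small_mould below 0.02 m/s and horizontal distance between each of large_mould_center, wedge_center and carousel below 0.14 m and height (world z) of each of large_mould_center, wedge_center above 0.03 m); the robot touches nothing.
It fails at once if the small mould is dropped onto the tray (falls faster than 0.8 m/s, from more than about 3 cm) (linear speed of small_mould above 0.8 m/s and contact force between the fingers and small_mould below 0.05 N).
It fails at once if the gripper or arm pushes on the tray (more than 8 N) (contact force between any of the fingers, the arm and tray_stand above 8 N).
It fails at once if the large mould or the wedge is lifted out (height (world z) of any of large_mould_center, wedge_center above 0.08 m).
It fails at once if a bystander is moved by more than 2 cm (distance of any of rib_rubber, rib_metal, test_cup from where it was at the start of the episode above 0.02 m).
It also fails if it takes over 70 s, if anything falls off the work surface, if the arm or the gripper's body presses on something with over 40 N, if the wrist force passes 120 N, or if a joint passes its speed limit or range.

## Working session

There is one attempt and no reset: what is moved stays moved. The work goes in short steps, Python scripts to look and compute and a shell command to move; the robot and the scene stay as the last step left them, time stands still between calls to the robot, and variables do not carry over. Pictures are saved under pics/ and viewed, and the job is handed in when it is done.

```bash
ls; mkdir -p pics; python3 - <<'E'
from workcell import arm,cams
import cv2
for n in("side","top"):
    im=cams.get_image(n); cv2.imwrite(f"pics/{n}0.png",im)
    p=cams.camera_params(n); print(n,p)
s=arm.sense(); print(s)
E
```

```text
pics
side {'K': array([[366.86612603,   0.        , 319.01292371],
       [  0.        , 366.86612603, 196.68744924],
       [  0.        ,   0.        ,   1.        ]]), 'rvec': array([ 0.50947635, -2.63368275,  1.28236536]), 'tvec': array([0.38457134, 0.33496521, 0.78975074])}
top {'K': array([[360.91317166,   0.        , 324.47076621],
       [  0.        , 360.91317166, 200.21833806],
       [  0.        ,   0.        ,   1.        ]]), 'rvec': array([ 2.14055613, -2.08716949,  0.1785423 ]), 'tvec': array([-0.28209266,  0.50610189,  1.20302444])}
{'time_s': 0.1, 'joint_positions': array([-1.36101473e+00,  3.42661906e-01,  1.52490452e+00,  2.65530505e-05,
        1.27539821e+00, -1.45986473e-01]), 'joint_velocities': array([ 0.00071556, -0.00177897, -0.0033169 ,  0.00130033, -0.0021996 ,
       -0.00052127]), 'joint_torque': array([ 1.76178481e-03, -4.34448266e+01, -2.46490949e+01, -1.33709350e-04,
        4.64138371e-03, -7.47802513e-07]), 'position': array([ 0.1828249 , -0.4917675 ,  0.23069678]), 'tcp_rot': array([[ 9.37381965e-01,  3.48303006e-01, -2.60863745e-04],
       [ 3.48303031e-01, -9.37381024e-01,  1.34719140e-03],
       [ 2.24702091e-04, -1.35369256e-03, -9.99999059e-01]]), 'ft_force': array([-0.12661148,  0.35090396,  0.49307834]), 'moment': array([ 0.0157692 , -0.02344645, -0.01154218]), 'finger_gap': 0.0854196148888779}
```

View pics/side0.png

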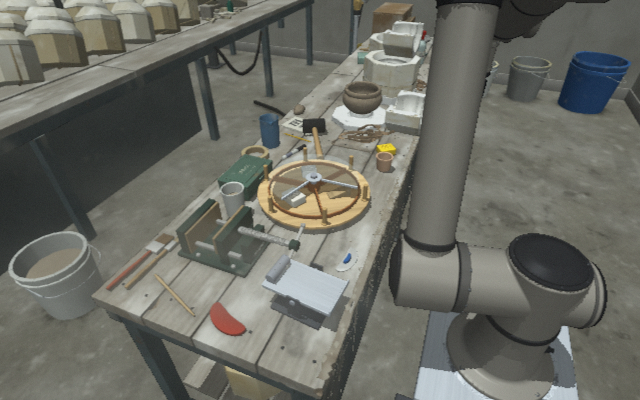

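View pics/top0.png

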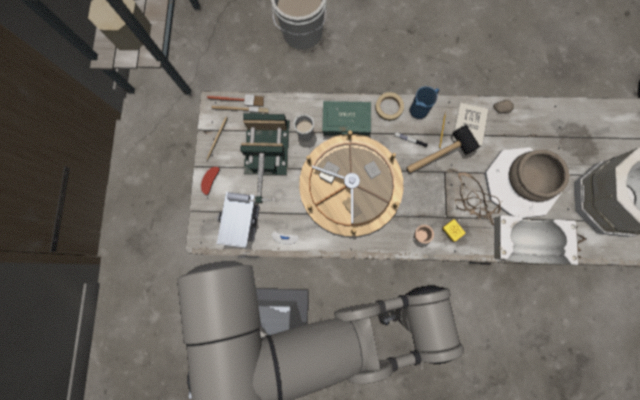

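```bash
cat > h.py <<'E'
import numpy as np,cv2
from workcell import arm,cams
P={n:cams.camera_params(n) for n in("side","top")}
def w(n,u,v,z):
    p=P[n];R=cv2.Rodrigues(p["rvec"])[0];t=p["tvec"].ravel()
    d=R.T@np.linalg.inv(p["K"])@np.array([u,v,1.]);c=-R.T@t
    return c+d*(z-c[2])/d[2]
def pr(n,X):
    p=P[n];return cv2.projectPoints(np.array(X,float).reshape(-1,3),p["rvec"],p["tvec"],p["K"],None)[0].reshape(-1,2)
def crop(src,out,u0,v0,u1,v1,s):
    im=cv2.imread(src) if isinstance(src,str) else src
    c=cv2.resize(im[v0:v1,u0:u1],None,fx=s,fy=s,interpolation=cv2.INTER_CUBIC)
    for u in range((u0+9)//10*10,u1,10):
        L=(u%50==0);cv2.line(c,((u-u0)*s,0),((u-u0)*s,10 if L else 4),(0,0,255),1)
        if u%20==0:cv2.putText(c,str(u),((u-u0)*s,20),0,.4,(0,0,255),1)
    for v in range((v0+9)//10*10,v1,10):
        cv2.line(c,(0,(v-v0)*s),(5,(v-v0)*s),(0,0,255),1)
        if v%20==0:cv2.putText(c,str(v),(6,(v-v0)*s+4),0,.4,(0,0,255),1)
    cv2.imwrite(out,c)
E
python3 - <<'E'
from h import *
crop("pics/top0.png","pics/t1.png",290,125,415,245,6-1)
crop("pics/top0.png","pics/t2.png",190,160,310,260,6)
crop("pics/side0.png","pics/s1.png",245,140,400,310,5-1)
c=w("top",352,181,.086);print(c); print(w("side",314,176,.086))
E
```

```text
[ 0.5735153  -0.36121909  0.086     ]
[ 0.5733814  -0.35197343  0.086     ]
```

View pics/t1.png

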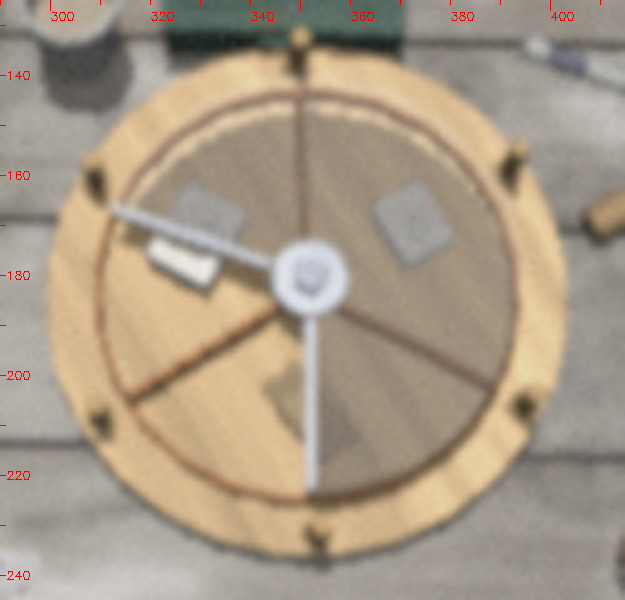

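View pics/t2.png

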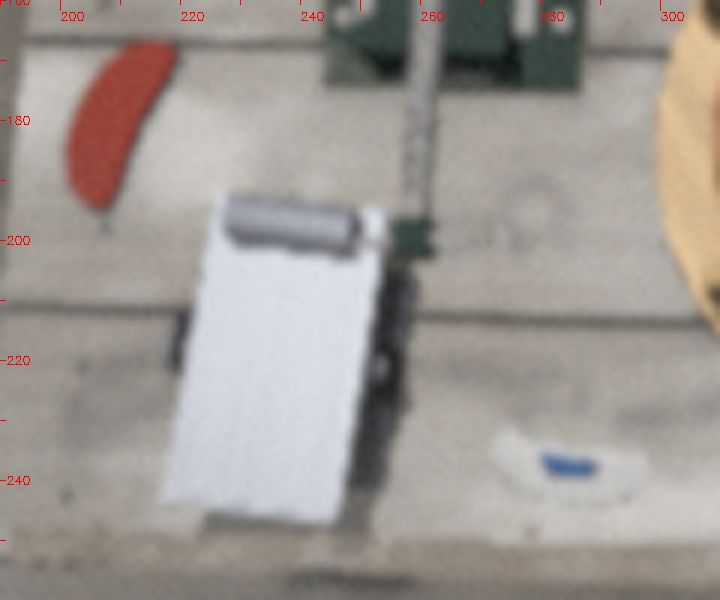

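View pics/s1.png

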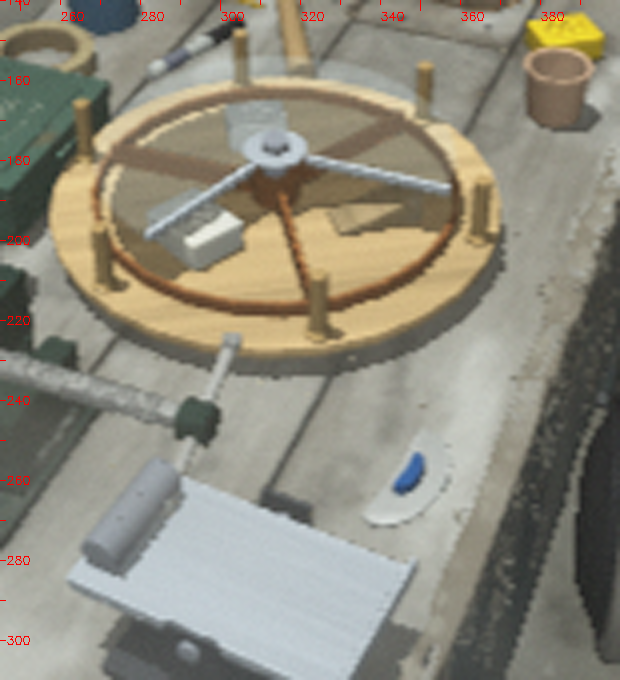

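```bash
python3 - <<'E'
from h import *
for n in P:
    R=cv2.Rodrigues(P[n]["rvec"])[0];print(n,-R.T@P[n]["tvec"].ravel())
print(pr("top",[[.5,-.3,0],[.6,-.3,0],[.5,-.2,0]]))
crop("pics/top0.png","pics/t3.png",312,150,346,192,14)
crop("pics/top0.png","pics/t4.png",355,150,390,190,14)
crop("pics/side0.png","pics/s2.png",275,155,325,215,10)
E
```

```text
side [0.20036919 0.52850488 0.75122422]
top [ 0.28020321 -0.29636446  1.2714706 ]
[[333.19647853 206.38048585]
 [333.81280539 179.20305752]
 [305.26023398 205.72200538]]
```

View pics/t3.png

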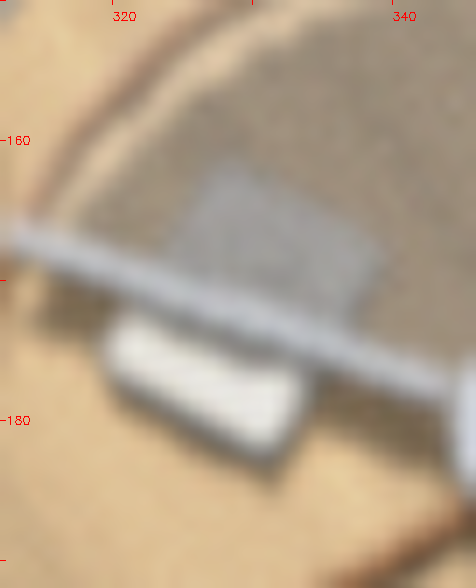

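View pics/t4.png

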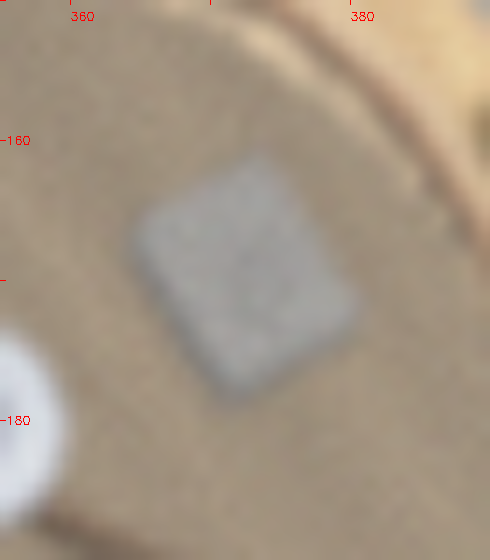

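View pics/s2.png

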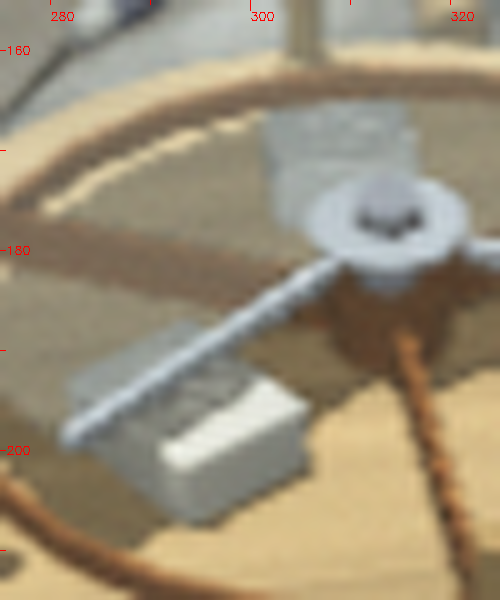

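```bash
python3 - <<'E'
from h import *
for nm,q in dict(A=[(319.5,173.8),(331,181.7),(339.5,169),(328,161.8)],B=[(373.5,161.2),(365,167),(371.5,178.3),(380.5,171.8)]).items():
    p=np.array([w("top",*x,.054) for x in q])[:,:2]
    print(nm,p.mean(0),[round(np.linalg.norm(p[i]-p[i-3])*1e3) for i in range(4)], [tuple(p[i].round(3)) for i in range(4)])
print(w("top",443/14+312,0,.0))
ax=w("top",352,180.8,.086); print(ax)
# strips outer ends, pegs, hub
for n,u,v,z in [("top",310.5,167,.076),("top",352.2,222,.076),("side",282,199,.076),("side",357,187,.076)]:
    x=w(n,u,v,z)-ax; print(n,x,np.hypot(*x[:2]),np.degrees(np.arctan2(x[1],x[0])))
for u,v in [(350,133),(308.5,157),(310,208),(353.5,233),(395,205),(393.5,155)]:
    x=w("top",u,v,.085)-ax; print("peg",x,np.hypot(*x[:2]),np.degrees(np.arctan2(x[1],x[0])))
for u,v in [(305,149),(267,166),(271,198),(323,209),(363,186),(349,157)]:
    x=w("side",u,v,.085); print("pegS",x)
E
```

```text
A [ 0.61354674 -0.28421301] [49, 54, 48, 52] [(np.float64(0.605), np.float64(-0.25)), (np.float64(0.577), np.float64(-0.29)), (np.float64(0.624), np.float64(-0.319)), (np.float64(0.649), np.float64(-0.278))]
B [ 0.62405342 -0.43416578] [37, 46, 39, 45] [(np.float64(0.654), np.float64(-0.437)), (np.float64(0.633), np.float64(-0.408)), (np.float64(0.593), np.float64(-0.43)), (np.float64(0.617), np.float64(-0.462))]
[ 1.33972624 -0.32308759  0.        ]
[ 0.57420929 -0.36121034  0.086     ]
top [ 0.0480043   0.14240935 -0.01      ] 0.15028251624291045 71.37172312819564
top [-0.13859143 -0.0029912  -0.01      ] 0.1386237017408587 -178.76358617706657
side [ 0.04710185  0.14122869 -0.01      ] 0.14887621785329988 71.55569872520346
side [-0.14133442  0.00151179 -0.01      ] 0.1413425004358318 179.38715664796462
peg [ 0.17046293  0.0090151  -0.001     ] 0.17070115186218315 3.02732315369649
peg [ 0.0807761  0.1498962 -0.001    ] 0.17027521371065088 61.68064775302012
peg [-0.09623302  0.13866191 -0.001     ] 0.1687836461345117 124.76110830946968
peg [-0.17602847 -0.00720035 -0.001     ] 0.1761756723319471 -177.65765140857377
peg [-0.07932667 -0.14396729 -0.001     ] 0.16437548454471207 -118.85497533910765
peg [ 0.09412953 -0.14051942 -0.001     ] 0.16913330730578732 -56.18311775404541
pegS [ 0.66743381 -0.49547722  0.085     ]
pegS [ 0.74006122 -0.34895305  0.085     ]
pegS [ 0.6477759  -0.20224501  0.085     ]
pegS [ 0.48782213 -0.21225178  0.085     ]
pegS [ 0.41427312 -0.35959644  0.085     ]
pegS [ 0.50643783 -0.50255518  0.085     ]
```

```bash
python3 - <<'E'
from h import *
q=[(225.8,191.7),(254.2,194.7),(245.8,247),(217.2,243.3)]
p=np.array([w("top",*x,.064 if i<2 else .070)for i,x in enumerate(q)])[:,:2]
print(p,[np.linalg.norm(p[i]-p[i-3]) for i in range(4)],p.mean(0))
crop("pics/side0.png","pics/s3.png",255,245,355,330,8)
c=p.mean(0); print(pr("side",[[*x,.064] for x in p]+[[*c,.064]]))
E
```

```text
[[ 0.53130619  0.07034539]
 [ 0.52307674 -0.02827947]
 [ 0.34416626 -0.01287121]
 [ 0.35392014  0.08355194]] [np.float64(0.09896759937726783), np.float64(0.1795727555799167), np.float64(0.09691523275041027), np.float64(0.17787698553177364)] [0.43811733 0.02818666]
[[261.29433173 283.74521776]
 [283.27118483 255.57082676]
 [348.84776253 281.17010433]
 [330.55077748 312.82578642]
 [305.15663791 282.23035995]]
```

View pics/s3.png

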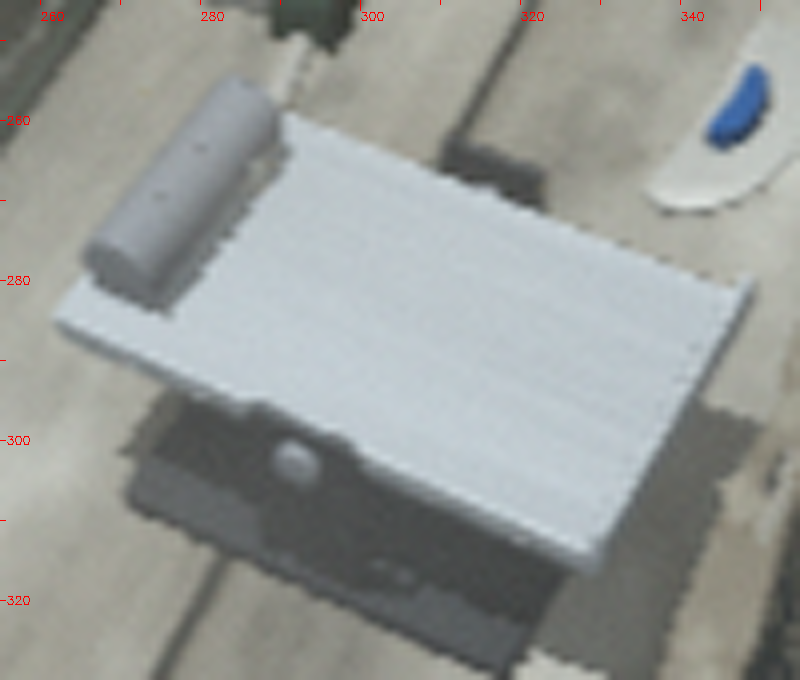

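```bash
python3 -m inch '{"offset": [[20,8,0],[32,14,0],[40,17,0],[40,17,0],[40,17,0],[40,17,0],[40,17,0],[40,17,0]], "spin": [0,0,0,0,0,0,0,0], "fingers": [0,0,0,0,0,0,0,0]}' 40; python3 -m inch '{"offset": [[0,0,0],[0,0,0],[0,0,0],[0,0,0],[0,0,0],[0,0,0],[0,0,0]], "spin": [-0.1,-0.13,-0.13,-0.13,-0.13,-0.09,0], "fingers": [0.2,0.3,0.3,0.3,0.3,0.3,0.3]}'
cat >> h.py <<'E'
def st():
    s=arm.sense();R=s["tcp_rot"];print("t",round(s["time_s"],2),"pos",s["position"].round(4),"yaw",round(float(np.degrees(np.arctan2(R[1,0],R[0,0]))),1),"F",s["ft_force"].round(1),"gap",round(float(s["finger_gap"]),4),"q",s["joint_positions"].round(2));return s
def togo(x,y,z=None):
    s=arm.sense();d=np.array([x,y,s["position"][2] if z is None else z])-s["position"];print("tool mm",(s["tcp_rot"].T@d*1e3).round(1))
E
python3 - <<'E'
from h import *
st();togo(.498,-.508)
im=cams.get_image("top");crop(im,"pics/t5.png",290,125,450,255,5)
im=cams.get_image("side");crop(im,"pics/s5.png",245,130,405,250,5)
E
```

```text
time_s: 0.9
position: [0.5014, -0.5063, 0.2307]
tcp_rot: [[0.937, 0.348, -0.001], [0.348, -0.937, 0.001], [-0.0, -0.001, -1.0]]
ft_force: [-0.0, -1.6, 0.1]
finger_gap: 0.0854
time_s: 1.6
position: [0.4997, -0.5065, 0.2306]
tcp_rot: [[0.483, 0.876, -0.001], [0.876, -0.483, 0.001], [0.0, -0.001, -1.0]]
ft_force: [-0.4, -0.9, 0.5]
finger_gap: 0.06
t 1.6 pos [ 0.4997 -0.5065  0.2306] yaw 61.1 F [-0.4 -0.9  0.5] gap 0.06 q [-0.9   0.71  0.9  -0.    1.53 -0.4 ]
tool mm [-2.1 -0.8 -0. ]
```

View pics/t5.png

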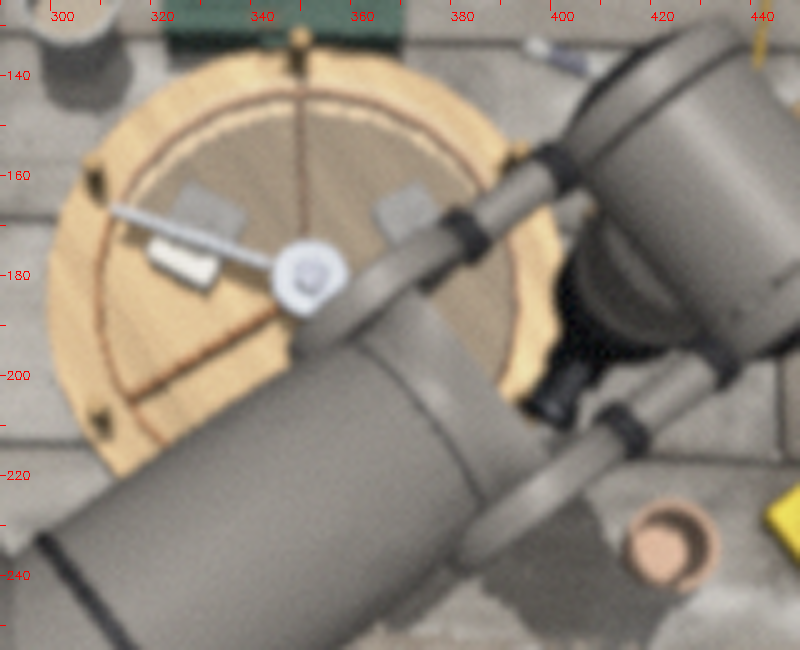

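View pics/s5.png

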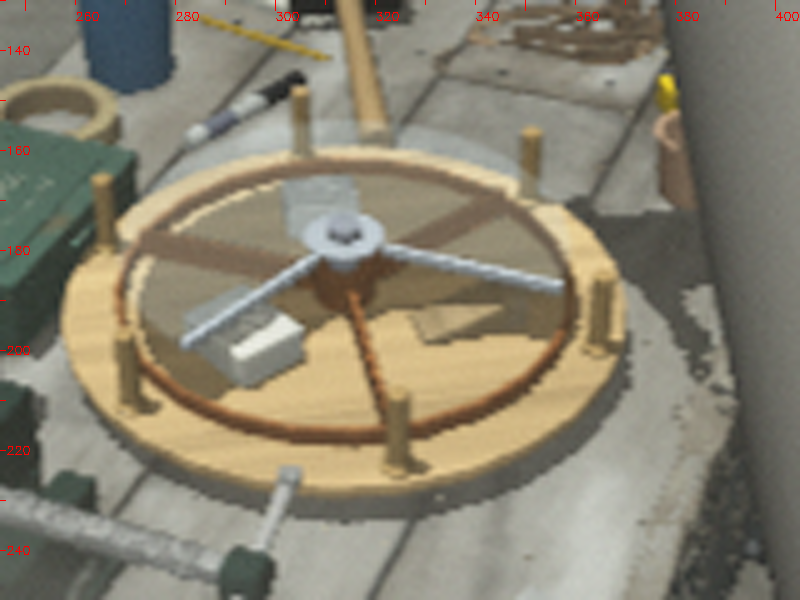

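```bash
python3 - <<'E'
from h import *
s=st();print(pr("side",[s["position"],[.498,-.508,.085],[.5,-.506,.05]]))
im=cams.get_image("side");crop(im,"pics/s6.png",300,40,420,190,5-1)
E
```

```text
t 1.7 pos [ 0.4997 -0.5066  0.2309] yaw 60.9 F [-0.1  0.1 -0.6] gap 0.0598 q [-0.9   0.71  0.9  -0.    1.53 -0.39]
[[353.64486394 117.55727903]
 [351.84681312 156.70134045]
 [350.58208184 165.47180282]]
```

View pics/s6.png

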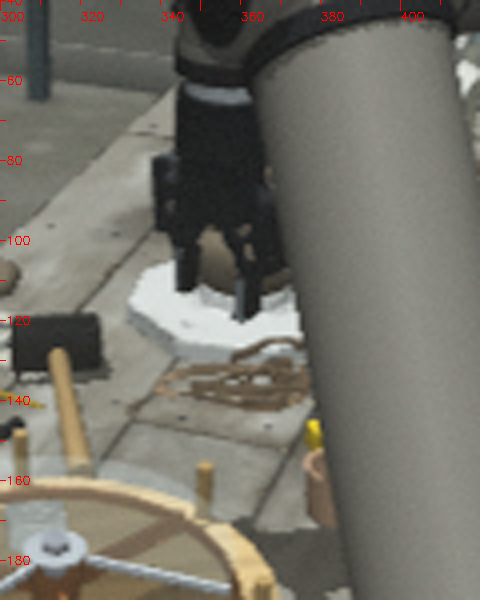

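```bash
python3 -m inch '{"offset": [[3,0,20],[0,0,40],[0,0,40],[0,0,30],[0,0,20],[0,0,15],[0,0,10],[0,0,3],[0,0,0]], "spin": [0,0,0,0,0,0,0,0,0], "fingers": [0.3,0.3,0.3,0.3,0.3,0.3,0.3,0.3,0.3]}'; python3 - <<'E'
from h import *
st()
im=cams.get_image("side");crop(im,"pics/s7.png",300,100,400,200,6)
E
```

```text
time_s: 2.65
position: [0.5014, -0.5043, 0.0538]
tcp_rot: [[0.484, 0.875, 0.0], [0.875, -0.484, -0.001], [-0.0, 0.001, -1.0]]
ft_force: [0.2, 0.2, 0.1]
finger_gap: 0.0594
t 2.65 pos [ 0.5014 -0.5043  0.0538] yaw 61.0 F [0.2 0.2 0.1] gap 0.0594 q [-0.9   0.84  1.14 -0.    1.16 -0.39]
```

View pics/s7.png

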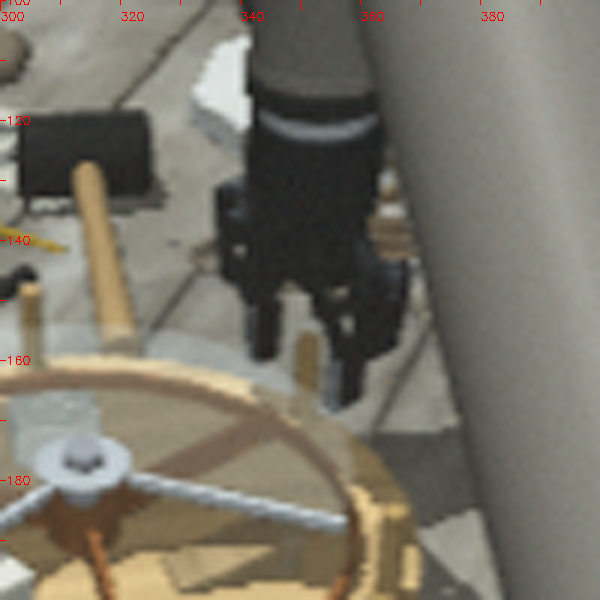

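```bash
python3 -m inch '{"offset": [[0,0,0],[0,0,0],[0,0,0],[0,0,0],[0,0,0]], "spin": [0,0,0,0,0], "fingers": [0.5,0.6,0.7,0.7,0.7]}' 20; python3 - <<'E'
from h import *
st()
im=cams.get_image("side");crop(im,"pics/s8.png",300,100,400,200,6)
E
```

```text
time_s: 3.2
position: [0.5013, -0.504, 0.0534]
tcp_rot: [[0.484, 0.875, 0.0], [0.875, -0.484, -0.0], [-0.0, 0.0, -1.0]]
ft_force: [-0.9, 0.1, 0.3]
finger_gap: 0.0255
t 3.2 pos [ 0.5013 -0.504   0.0534] yaw 61.1 F [-0.9  0.1  0.3] gap 0.0255 q [-0.9   0.84  1.14 -0.    1.16 -0.39]
```

View pics/s8.png

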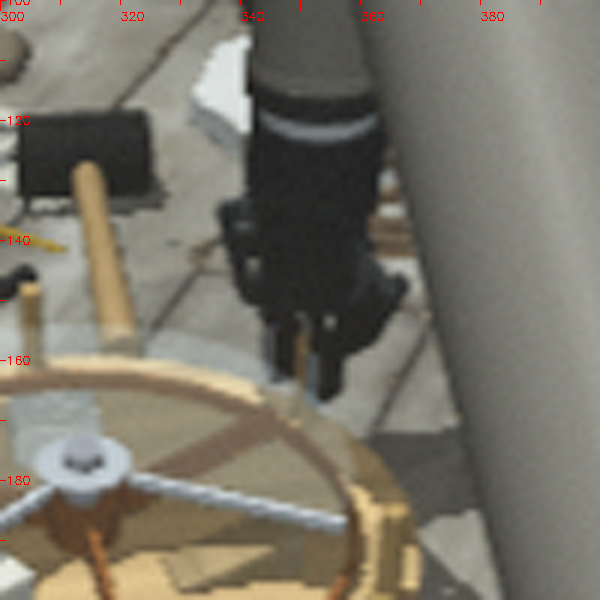

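```bash
python3 -m inch '{"offset": [[0.1,-6.7,0],[0.5,-13.4,0],[0.8,-16.7,0],[0.8,-16.7,0],[0.8,-16.7,0],[0.8,-16.7,0],[0.8,-16.7,0],[0.8,-16.7,0]], "spin": [0.04,0.08,0.1,0.1,0.1,0.1,0.1,0.1], "fingers": [0.7,0.7,0.7,0.7,0.7,0.7,0.7,0.7]}'; python3 - <<'E'
from h import *
st()
im=cams.get_image("side");crop(im,"pics/s9.png",240,110,400,240,5)
E
```

```text
time_s: 4.05
position: [0.4243, -0.4146, 0.0536]
tcp_rot: [[0.942, 0.335, 0.001], [0.335, -0.942, -0.001], [0.0, 0.001, -1.0]]
ft_force: [2.2, -0.6, 0.1]
finger_gap: 0.0255
t 4.05 pos [ 0.4243 -0.4146  0.0536] yaw 19.6 F [ 2.2 -0.6  0.1] gap 0.0255 q [-0.9   0.65  1.54 -0.    0.95  0.33]
```

View pics/s9.png

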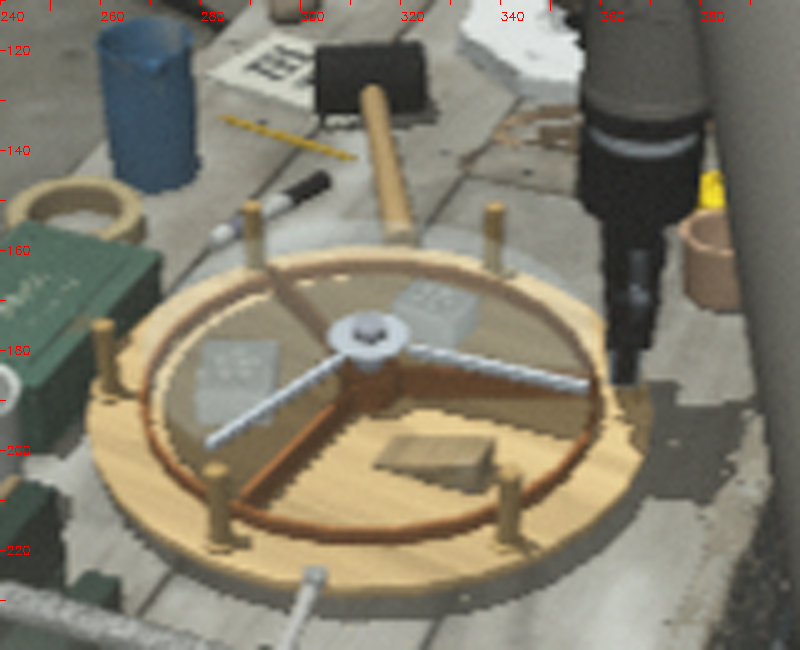

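```bash
python3 -m inch '{"offset": [[0.1,-6.7,0],[0.5,-13.4,0],[0.8,-16.7,0],[0.8,-16.7,0],[0.8,-16.7,0],[0.8,-16.7,0],[0.8,-16.7,0],[0.8,-16.7,0],[0.4,-12,0],[0,0,0]], "spin": [0.04,0.08,0.1,0.1,0.1,0.1,0.1,0.1,0.07,0], "fingers": [0.7,0.7,0.7,0.7,0.7,0.7,0.7,0.7,0.7,0.7]}'; python3 - <<'E'
from h import *
st()
im=cams.get_image("side");crop(im,"pics/s10.png",240,110,400,240,5)
im=cams.get_image("top");crop(im,"pics/t10.png",290,125,415,245,5)
E
```

```text
time_s: 5.1
position: [0.4314, -0.2849, 0.0535]
tcp_rot: [[0.904, -0.427, 0.0], [-0.427, -0.904, -0.0], [0.0, -0.0, -1.0]]
ft_force: [0.3, -0.6, 0.2]
finger_gap: 0.0256
t 5.1 pos [ 0.4314 -0.2849  0.0535] yaw -25.3 F [ 0.3 -0.6  0.2] gap 0.0256 q [-0.73  0.54  1.77  0.    0.83  1.28]
```

View pics/s10.png

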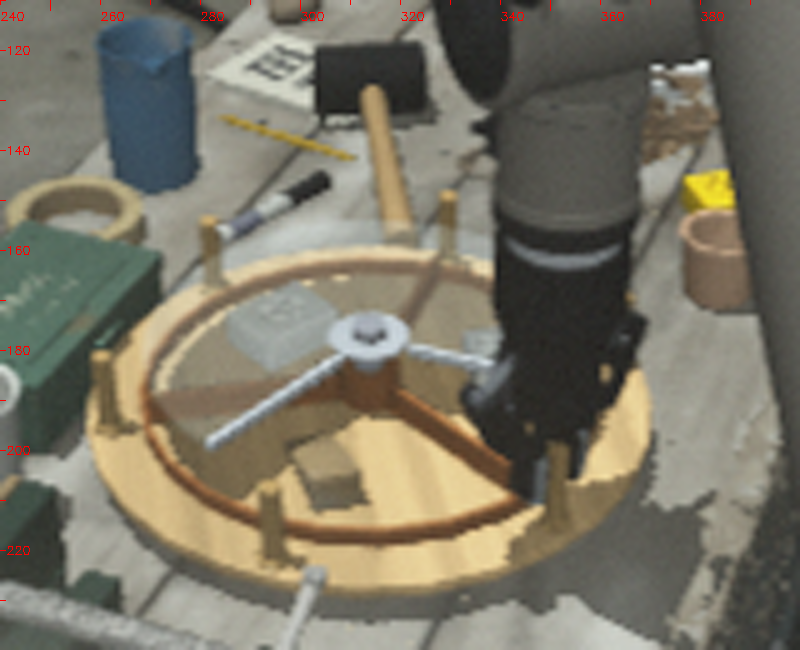

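View pics/t10.png

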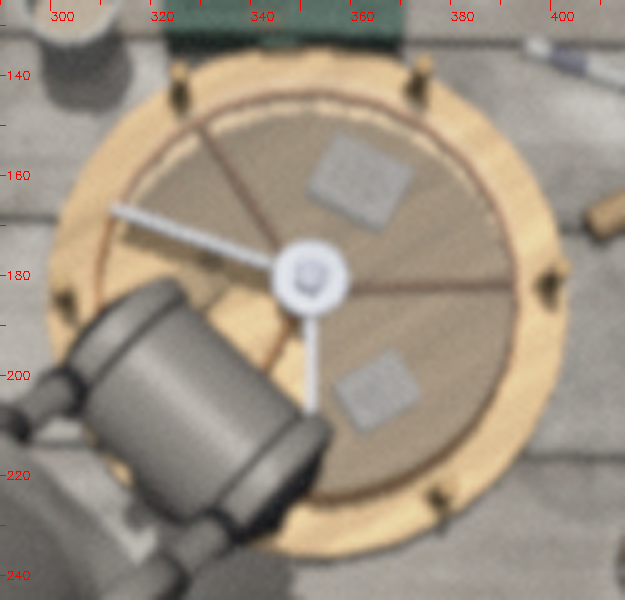

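```bash
python3 - <<'E'
from h import *
ax=np.array([.5745,-.360,.0])
for u,v in [(325,138),(373,138),(397,181),(376,222),(301.5,184)]:
    x=w("top",u,v,.085)-ax; print("peg",np.hypot(*x[:2]),np.degrees(np.arctan2(x[1],x[0])))
for u,v in [(363,203.5),(361,161)]:
    x=w("top",u,v,.054)-ax; print("mould",np.hypot(*x[:2]),np.degrees(np.arctan2(x[1],x[0]))%360)
x=arm.sense()["position"]-ax; print(np.hypot(*x[:2]),np.degrees(np.arctan2(x[1],x[0])))
E
```

```text
peg 0.17713665326387482 32.032839313102315
peg 0.16949156150014852 -25.04150680210946
peg 0.15270222091602662 -88.98850500634084
peg 0.16069355234634763 -149.260698476845
peg 0.16968645336174656 95.08088728608936
mould 0.08261078367562671 210.20242357637727
mould 0.08641287270005034 337.1737542487414
0.16139481146116405 152.73586739579068
```

```bash
python3 -m inch '{"offset": [[0,0,0],[0,0,0],[0,0,-20],[0,0,-35],[0,0,-25],[14,29,0],[14,30,0],[14,30,0],[14,30,0],[14,29,0]], "spin": [0,0,0,0,0,0,0,0,0,0], "fingers": [0.5,0.3,0.3,0.3,0.3,0.3,0.3,0.3,0.3,0.3]}'; python3 -m inch '{"offset": [[0,0,0],[0,0,0],[0,0,0],[0,0,0],[0,0,0],[0,0,0],[0,0,0],[0,0,0],[0,0,0]], "spin": [-0.1,-0.13,-0.13,-0.13,-0.13,-0.13,-0.13,-0.12,0], "fingers": [0.3,0.3,0.3,0.3,0.3,0.3,0.3,0.3,0.3]}'; python3 - <<'E'
from h import *
st();togo(.4325,-.448)
im=cams.get_image("side");crop(im,"pics/s11.png",240,80,400,240,4)
E
```

```text
time_s: 6.2
position: [0.4297, -0.4511, 0.1332]
tcp_rot: [[0.903, -0.43, -0.0], [-0.43, -0.903, -0.0], [-0.0, 0.0, -1.0]]
ft_force: [0.2, -0.2, -0.2]
finger_gap: 0.0596
time_s: 7.1
position: [0.4299, -0.4497, 0.1331]
tcp_rot: [[0.849, 0.529, -0.0], [0.529, -0.849, 0.0], [-0.0, -0.0, -1.0]]
ft_force: [1.3, 0.2, -0.4]
finger_gap: 0.0597
t 7.1 pos [ 0.4299 -0.4497  0.1331] yaw 31.9 F [ 1.3  0.2 -0.4] gap 0.0597 q [-0.93  0.6   1.37 -0.    1.16  0.08]
tool mm [ 3.1 -0.1 -0. ]
```

View pics/s11.png

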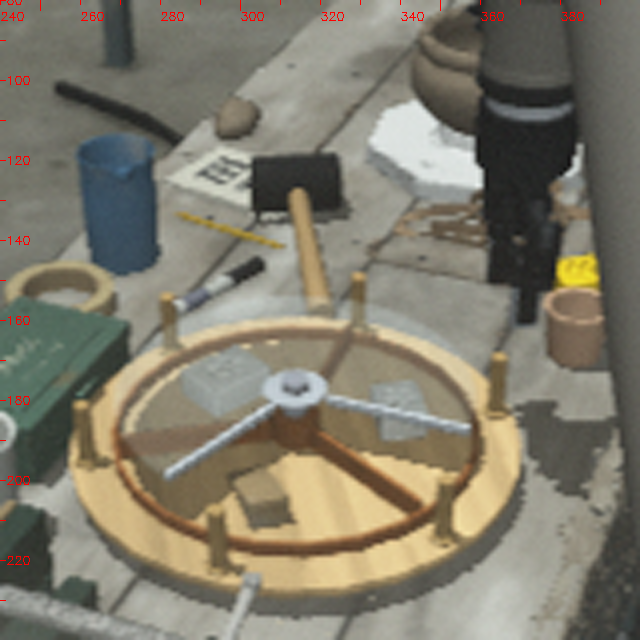

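```bash
python3 - <<'E'
from h import *
s=arm.sense();print(w("side",361,169.5,.085),pr("side",[s["position"],s["position"]-[0,0,.048],[.4325,-.448,.085]]))
E
```

```text
[ 0.446178   -0.44422723  0.085     ] [[367.44972773 157.00685043]
 [366.27185411 169.62014466]
 [365.38373026 169.77092117]]
```

```bash
python3 -m inch '{"offset": [[7,0,0],[0,0,20],[0,0,30],[0,0,20],[0,0,10],[0,0,0],[0,0,0],[0,0,0],[0,0,0],[0,0,0]], "spin": [0,0,0,0,0,0,0,0,0,0], "fingers": [0.3,0.3,0.3,0.3,0.3,0.3,0.5,0.6,0.7,0.7]}'; python3 - <<'E'
from h import *
st()
im=cams.get_image("side");crop(im,"pics/s12.png",280,100,400,240,5)
E
```

```text
time_s: 8.15
position: [0.4367, -0.4462, 0.0543]
tcp_rot: [[0.85, 0.527, 0.001], [0.527, -0.85, -0.002], [0.0, 0.002, -1.0]]
ft_force: [0.5, -0.3, 1.4]
finger_gap: 0.026
t 8.15 pos [ 0.4367 -0.4462  0.0543] yaw 31.8 F [ 0.5 -0.3  1.4] gap 0.026 q [-0.92  0.7   1.44 -0.    1.    0.1 ]
```

View pics/s12.png

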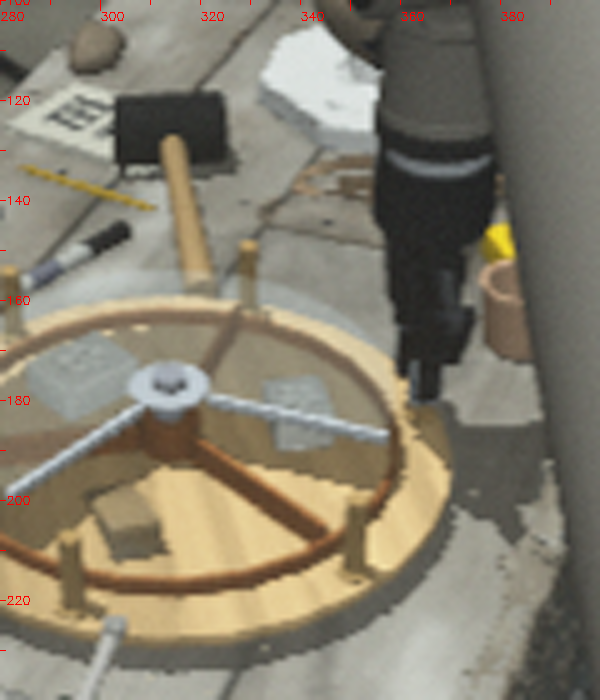

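```bash
python3 -m inch '{"offset": [[0.1,-6.7,0],[0.5,-13.4,0],[0.8,-16.7,0],[0.8,-16.7,0],[0.8,-16.7,0],[0.8,-16.7,0],[0.8,-16.7,0],[0.8,-16.7,0]], "spin": [0.04,0.08,0.1,0.1,0.1,0.1,0.1,0.1], "fingers": [0.7,0.7,0.7,0.7,0.7,0.7,0.7,0.7]}'; python3 -m inch '{"offset": [[0.8,-16.7,0],[0.8,-16.7,0],[0.8,-16.7,0],[0.8,-16.7,0],[0.8,-16.7,0],[0.8,-16.7,0],[0.8,-16.7,0],[0.5,-13.4,0],[0.1,-5,0],[0,0,0]], "spin": [0.1,0.1,0.1,0.1,0.1,0.1,0.1,0.08,0.03,0], "fingers": [0.7,0.7,0.7,0.7,0.7,0.7,0.7,0.7,0.7,0.7]}'; python3 - <<'E'
from h import *
st()
im=cams.get_image("side");crop(im,"pics/s13.png",240,110,400,240,5)
E
```

```text
time_s: 9.0
position: [0.4131, -0.3299, 0.0538]
tcp_rot: [[0.986, -0.168, 0.001], [-0.168, -0.986, -0.001], [0.001, 0.001, -1.0]]
ft_force: [0.4, -0.8, 0.2]
finger_gap: 0.0256
time_s: 10.0
position: [0.4844, -0.2185, 0.0535]
tcp_rot: [[0.563, -0.827, 0.0], [-0.827, -0.563, -0.0], [0.0, -0.0, -1.0]]
ft_force: [0.2, 0.7, 0.5]
finger_gap: 0.0255
t 10.0 pos [ 0.4844 -0.2185  0.0535] yaw -55.8 F [0.2 0.7 0.5] gap 0.0255 q [-0.57  0.56  1.72 -0.    0.85  1.98]
```

View pics/s13.png

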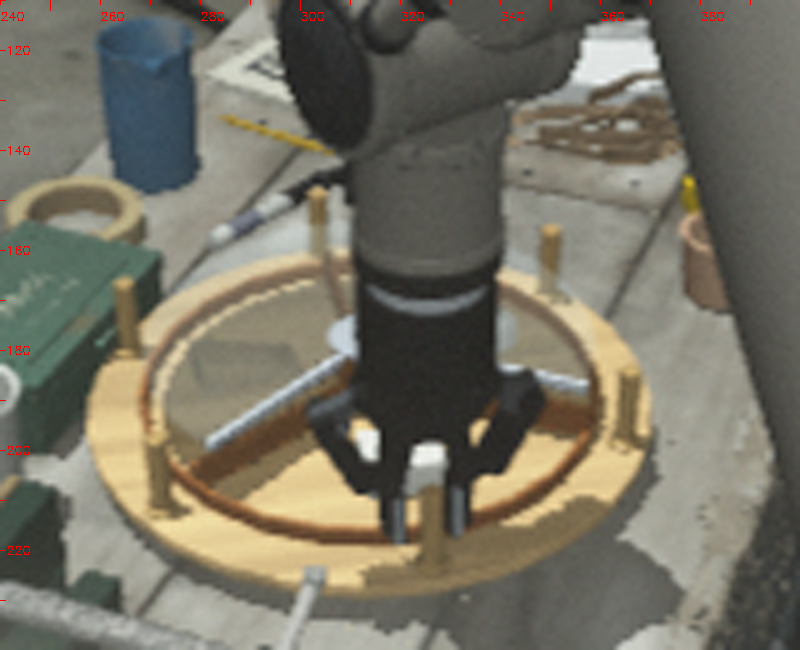

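```bash
python3 -m inch '{"offset": [[0,0,0],[0,0,0],[0,0,-20],[0,0,-40],[0,0,-40],[-40,-20,0],[-40,-40,0],[-30,-45,0],[0,-45,0],[0,0,0]], "spin": [0,0,0,0,0,0,0,0,0,0], "fingers": [0.5,0.2,0.0,0,0,0,0,0,0,0]}'; python3 - <<'E'
from h import *
st()
im=cams.get_image("side");crop(im,"pics/s14.png",250,140,390,250,5);cv2.imwrite("pics/s14f.png",im)
im=cams.get_image("top");crop(im,"pics/t14.png",290,125,415,245,5);cv2.imwrite("pics/t14f.png",im)
E
```

```text
time_s: 11.05
position: [0.5464, -0.0509, 0.1536]
tcp_rot: [[0.565, -0.825, 0.003], [-0.825, -0.565, 0.0], [0.002, -0.003, -1.0]]
ft_force: [0.7, -0.5, -0.3]
finger_gap: 0.0853
t 11.05 pos [ 0.5464 -0.0509  0.1536] yaw -55.6 F [ 0.7 -0.5 -0.3] gap 0.0853 q [-0.23  0.46  1.57  0.    1.11  2.31]
```

View pics/s14.png

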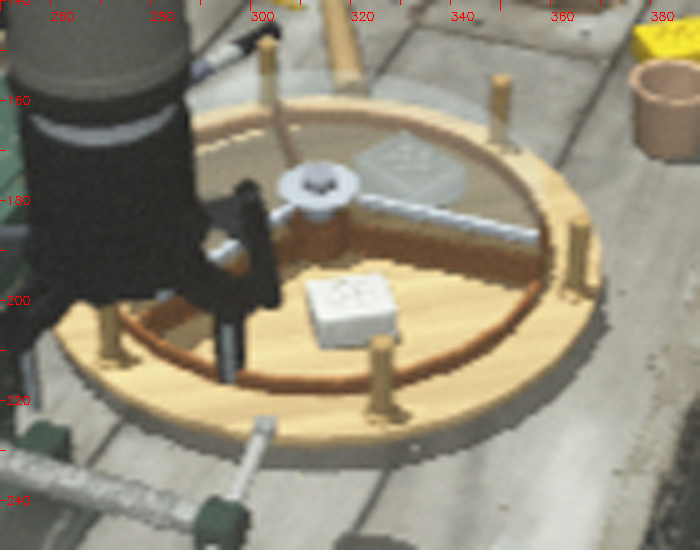

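View pics/t14.png

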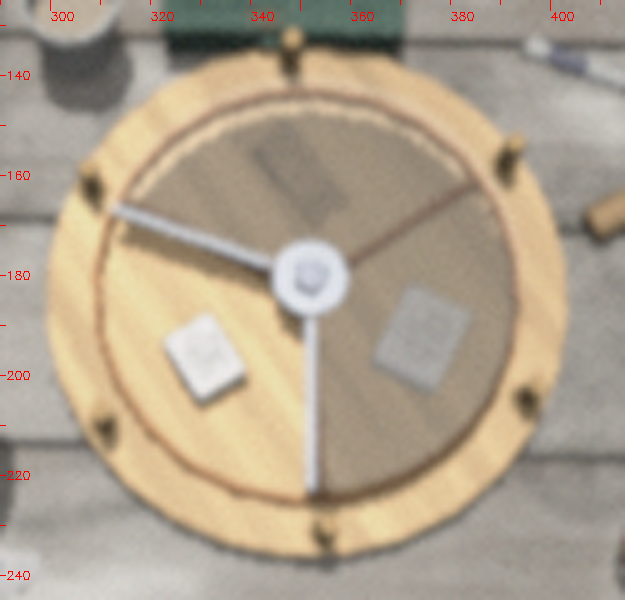

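```bash
python3 - <<'E'
from h import *
crop("pics/t14f.png","pics/t15.png",312,180,346,214,16)
crop("pics/s14f.png","pics/s15.png",300,185,340,225,14)
E
```

```text
(no output)
```

View pics/t15.png

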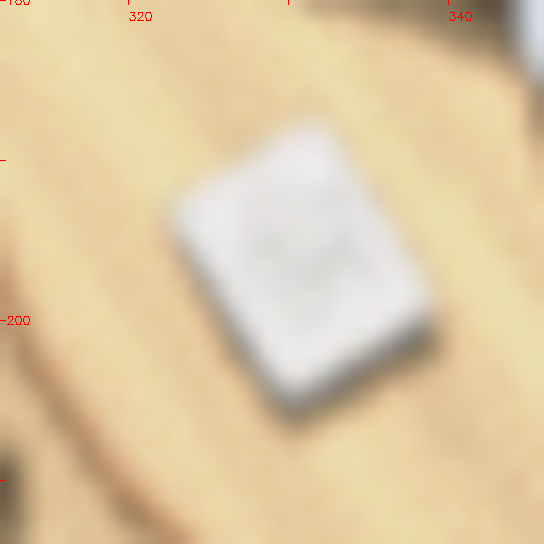

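View pics/s15.png

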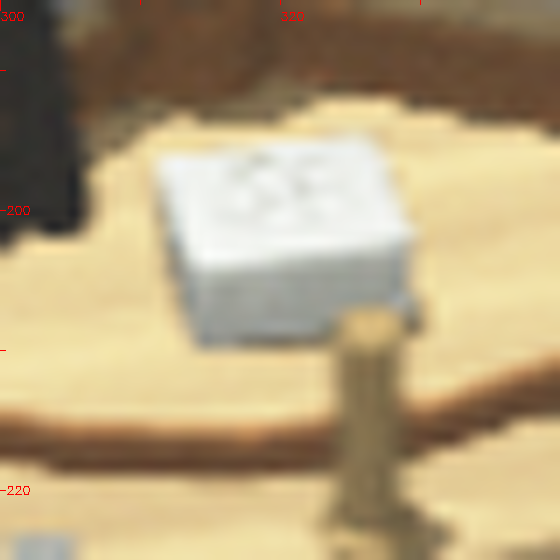

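```bash
python3 - <<'E'
from h import *
for n,q in [("top",[(322.25,192.9),(331.4,186.9),(338.7,198.25),(329.6,204.5)]),("side",[(310.9,195.8),(325.6,194.1),(328.6,201.5),(313.8,203.4)])]:
    p=np.array([w(n,*x,.054)for x in q])[:,:2]
    print(n,p.mean(0),[round(1e3*np.linalg.norm(p[i]-p[i-3])) for i in range(4)],[np.degrees(np.arctan2(*(p[i-3]-p[i])[::-1])) for i in range(4)])
st();togo(.523,-.291,.1536)
E
```

```text
top [ 0.52802885 -0.28966877] [38, 47, 38, 48] [np.float64(-54.7634989139995), np.float64(-146.57284053883504), np.float64(126.2734798695646), np.float64(33.336039848195)]
side [ 0.52852808 -0.28888265] [46, 38, 46, 38] [np.float64(-147.48283499404073), np.float64(125.0801710176134), np.float64(33.35929412170832), np.float64(-53.92448576640302)]
t 11.15 pos [ 0.5434 -0.0535  0.1529] yaw -55.7 F [ 0.  -0.  -0.2] gap 0.0856 q [-0.24  0.45  1.58 -0.    1.11  2.31]
tool mm [184.8 150.6  -0.6]
```

```bash
python3 -m inch '{"offset": [[20,16,0],[38,30,0],[40,31,0],[40,31,0],[32,25,0],[16,13,0],[0,0,0]], "spin": [0,0,0,0,0,0,0], "fingers": [0,0,0,0,0,0,0]}'; python3 - <<'E'
from h import *
st();togo(.528,-.2895,.0325)
E
```

```text
time_s: 11.85
position: [0.525, -0.2927, 0.153]
tcp_rot: [[0.557, -0.831, -0.001], [-0.831, -0.557, -0.001], [0.0, 0.001, -1.0]]
ft_force: [0.7, 0.5, 0.2]
finger_gap: 0.0851
t 11.85 pos [ 0.525  -0.2927  0.153 ] yaw -56.2 F [0.7 0.5 0.2] gap 0.0851 q [-0.64  0.55  1.42 -0.    1.18  1.92]
tool mm [ -1.   -4.4 120.5]
```

```bash
python3 -m inch '{"offset": [[-1,-4,10],[0,0,25],[0,0,30],[0,0,25],[0,0,15],[0,0,8],[0,0,0]], "spin": [0,0,0,0,0,0,0], "fingers": [0,0,0,0,0,0,0]}'; python3 - <<'E'
from h import *
st();togo(.528,-.2895,.0315)
im=cams.get_image("side");crop(im,"pics/s16.png",260,130,380,240,5)
E
```

```text
time_s: 12.55
position: [0.5293, -0.2839, 0.0391]
tcp_rot: [[0.563, -0.827, -0.002], [-0.827, -0.563, 0.002], [-0.003, 0.001, -1.0]]
ft_force: [-0.4, 0.3, -0.0]
finger_gap: 0.0856
t 12.55 pos [ 0.5293 -0.2839  0.0391] yaw -55.8 F [-0.4  0.3 -0. ] gap 0.0856 q [-0.62  0.68  1.53  0.    0.94  1.92]
tool mm [3.9 4.2 7.5]
```

View pics/s16.png

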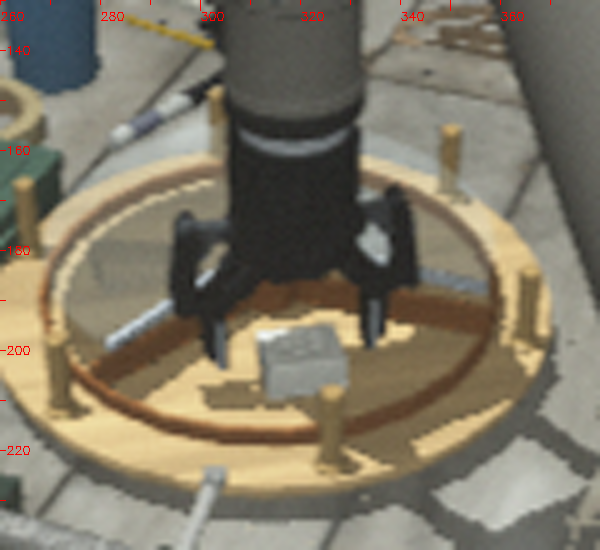

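```bash
python3 -m inch '{"offset": [[3,4,4],[0,0,4],[0,0,0],[0,0,0]], "spin": [0,0,0,0], "fingers": [0,0,0,0]}' 30; python3 - <<'E'
from h import *
st();togo(.528,-.2895,.031)
E
```

```text
time_s: 13.0
position: [0.5283, -0.2903, 0.0325]
tcp_rot: [[0.562, -0.827, 0.0], [-0.827, -0.562, -0.0], [0.0, -0.0, -1.0]]
ft_force: [0.3, 0.4, 0.7]
finger_gap: 0.0856
t 13.0 pos [ 0.5283 -0.2903  0.0325] yaw -55.8 F [0.3 0.4 0.7] gap 0.0856 q [-0.63  0.69  1.53 -0.    0.92  1.92]
tool mm [-0.9 -0.2  1.5]
```

```bash
python3 -m inch '{"offset": [[0,0,3],[0,0,0],[0,0,0],[0,0,0],[0,0,0],[0,0,0],[0,0,0],[0,0,0]], "spin": [0,0,0,0,0,0,0,0], "fingers": [0.1,0.2,0.3,0.4,0.5,0.6,0.6,0.6]}' 35; python3 - <<'E'
from h import *
st()
im=cams.get_image("side");crop(im,"pics/s17.png",280,150,370,230,7)
E
```

```text
time_s: 13.8
position: [0.5285, -0.2903, 0.0296]
tcp_rot: [[0.562, -0.827, 0.0], [-0.827, -0.562, -0.0], [0.001, -0.0, -1.0]]
ft_force: [-0.6, 0.0, 3.5]
finger_gap: 0.0495
t 13.8 pos [ 0.5285 -0.2903  0.0296] yaw -55.8 F [-0.6  0.   3.5] gap 0.0495 q [-0.63  0.7   1.53 -0.    0.92  1.92]
```

View pics/s17.png

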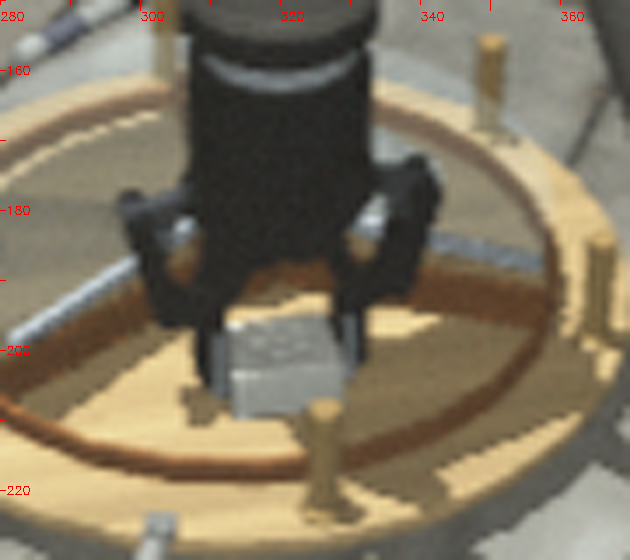

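```bash
python3 -m inch '{"offset": [[0,0,-5],[0,0,-10],[0,0,-20],[0,0,-30],[0,0,-30],[0,0,-25],[0,0,-15],[0,0,-5],[0,0,0]], "spin": [0,0,0,0,0,0,0,0,0], "fingers": [0.6,0.6,0.6,0.6,0.6,0.6,0.6,0.6,0.6]}'; python3 - <<'E'
from h import *
st()
im=cams.get_image("side");crop(im,"pics/s18.png",260,100,380,220,5)
E
```

```text
time_s: 14.75
position: [0.5284, -0.2903, 0.17]
tcp_rot: [[0.562, -0.827, 0.001], [-0.827, -0.562, -0.001], [0.001, -0.0, -1.0]]
ft_force: [-0.2, 0.4, -1.8]
finger_gap: 0.0495
t 14.75 pos [ 0.5284 -0.2903  0.17  ] yaw -55.8 F [-0.2  0.4 -1.8] gap 0.0495 q [-0.63  0.53  1.39 -0.    1.22  1.92]
```

View pics/s18.png

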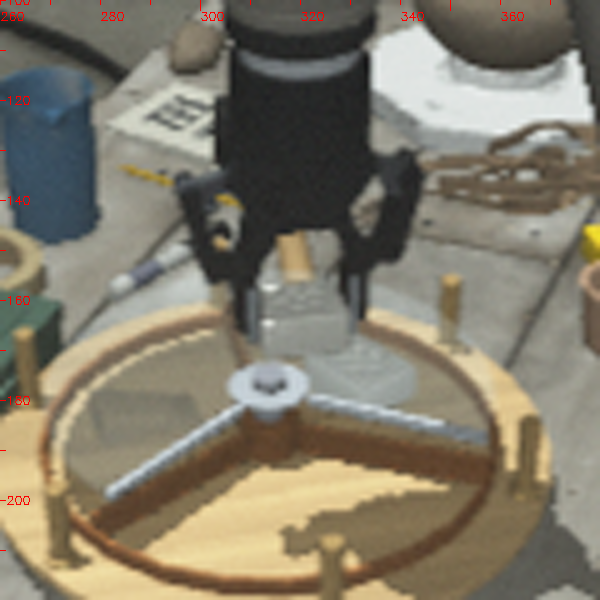

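```bash
python3 -m inch '{"offset": [[-14,-3,0],[-28,-6,0],[-36,-7,0],[-42,-8,0],[-42,-8,0],[-42,-8,0],[-42,-8,0],[-42,-9,0],[-34,-7,0],[-20,-5,0]], "spin": [0,0,0,0,0,0,0,0,0,0], "fingers": [0.6,0.6,0.6,0.6,0.6,0.6,0.6,0.6,0.6,0.6]}'; python3 -m inch '{"offset": [[0,0,0],[0,0,0],[0,0,0],[0,0,0],[0,0,0],[0,0,0],[0,0,0],[0,0,0],[0,0,0],[0,0,0]], "spin": [-0.05,-0.1,-0.12,-0.12,-0.12,-0.12,-0.12,-0.1,-0.05,0], "fingers": [0.6,0.6,0.6,0.6,0.6,0.6,0.6,0.6,0.6,0.6]}'; python3 - <<'E'
from h import *
st();togo(.393,.0317,.1)
im=cams.get_image("side");crop(im,"pics/s19.png",240,180,380,330,5-1)
im=cams.get_image("top");crop(im,"pics/t19.png",190,160,310,260,6)
E
```

```text
time_s: 15.8
position: [0.391, 0.0335, 0.1683]
tcp_rot: [[0.563, -0.826, -0.003], [-0.826, -0.563, 0.001], [-0.002, 0.002, -1.0]]
ft_force: [0.4, 0.7, -1.8]
finger_gap: 0.0496
time_s: 16.8
position: [0.3926, 0.0316, 0.1684]
tcp_rot: [[0.997, -0.074, -0.002], [-0.074, -0.997, 0.0], [-0.002, -0.0, -1.0]]
ft_force: [-0.3, -0.9, -1.3]
finger_gap: 0.0491
t 16.8 pos [0.3926 0.0316 0.1684] yaw -4.2 F [-0.3 -0.9 -1.3] gap 0.0491 q [-0.11  0.18  1.95 -0.    1.02  1.53]
tool mm [ 0.6 -0.2 68.4]
```

View pics/s19.png

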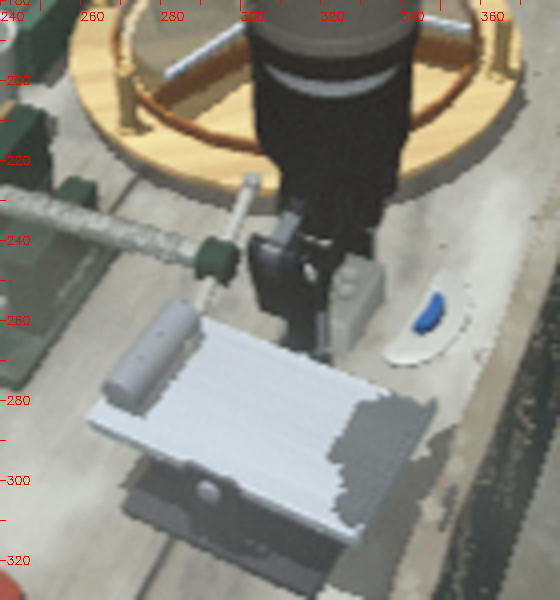

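View pics/t19.png

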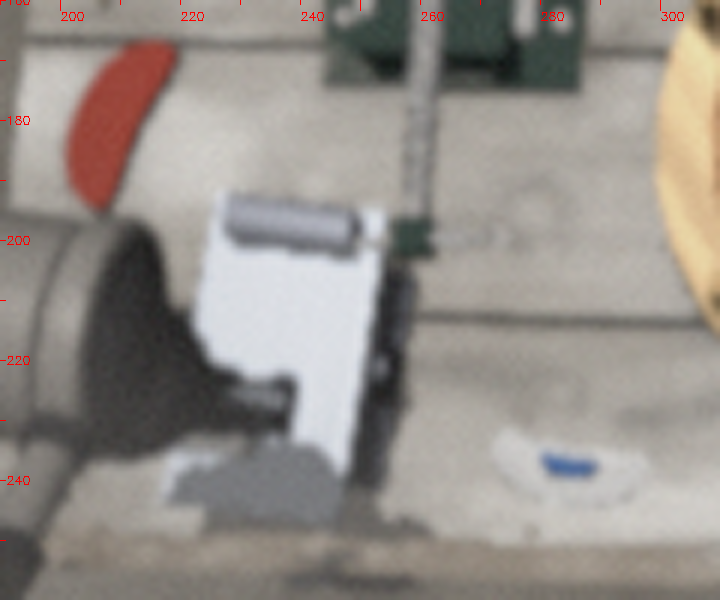

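```bash
python3 - <<'E'
from h import *
im=cams.get_image("side");crop(im,"pics/s20.png",290,220,350,290,10)
s=arm.sense();R=s["tcp_rot"];p=s["position"]
pts=[p+R@np.array(v) for v in [(-.02,-.025,-.024),(.02,-.025,-.024),(.02,.025,-.024),(-.02,.025,-.024),(-.02,-.025,.002),(.02,-.025,.002),(.02,.025,.002),(-.02,.025,.002)]]
print(pr("side",pts).round(1).tolist())
E
```

```text
[[326.4, 261.4], [308.8, 254.9], [319.5, 239.4], [336.5, 245.3], [326.3, 270.0], [309.0, 263.5], [319.6, 247.9], [336.2, 253.9]]
```

View pics/s20.png

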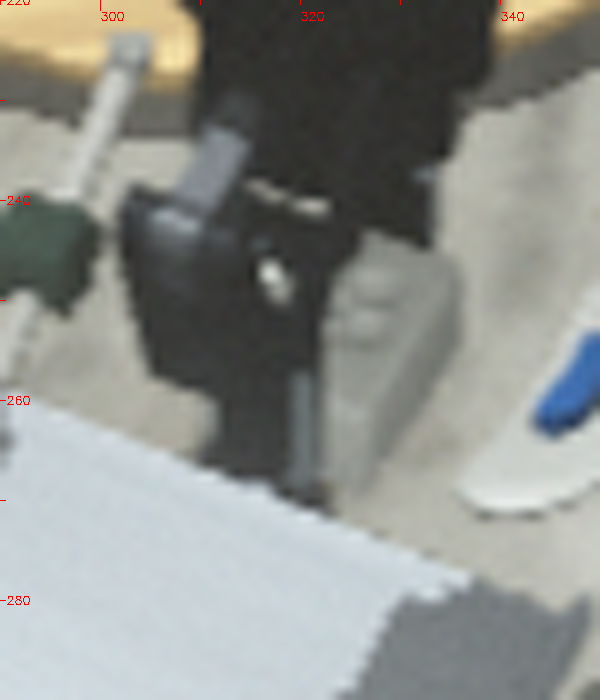

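```bash
python3 -m inch '{"offset": [[0,0,10],[0,0,20],[0,0,25],[0,0,20],[0,0,12],[0,0,6],[0,0,3],[0,0,0]], "spin": [0,0,0,0,0,0,0,0], "fingers": [0.6,0.6,0.6,0.6,0.6,0.6,0.6,0.6]}'; python3 - <<'E'
from h import *
st();togo(.393,.0317,.066)
im=cams.get_image("side");crop(im,"pics/s21.png",250,220,370,320,6)
E
```

```text
time_s: 17.75
position: [0.3933, 0.0315, 0.0731]
tcp_rot: [[0.997, -0.074, -0.0], [-0.074, -0.997, -0.0], [-0.0, 0.0, -1.0]]
ft_force: [-0.2, -0.4, -1.2]
finger_gap: 0.0497
t 17.75 pos [0.3933 0.0315 0.0731] yaw -4.3 F [-0.2 -0.4 -1.2] gap 0.0497 q [-0.11  0.34  2.07 -0.    0.73  1.53]
tool mm [-0.3 -0.2  7.1]
```

View pics/s21.png

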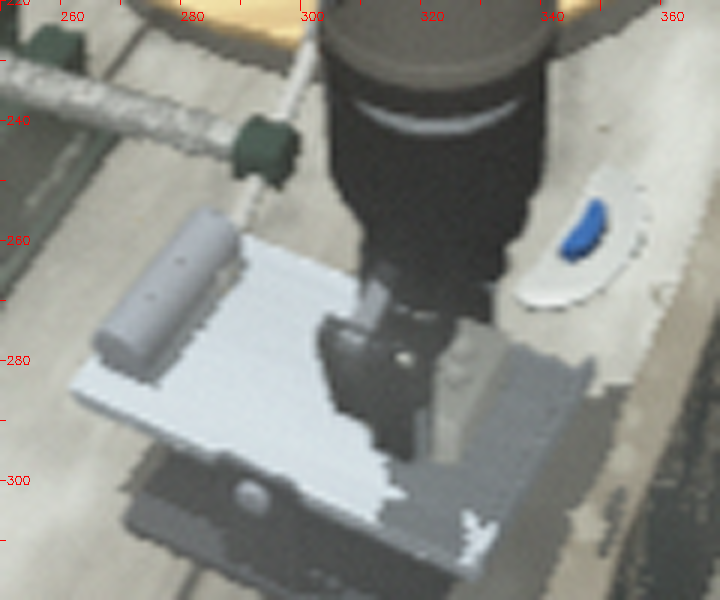

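```bash
python3 -m inch '{"offset": [[0,0,3],[0,0,2.5],[0,0,0]], "spin": [0,0,0], "fingers": [0.6,0.6,0.6]}'; python3 -m inch '{"offset": [[0,0,1],[0,0,0],[0,0,0]], "spin": [0,0,0], "fingers": [0.6,0.6,0.6]}';  python3 -m inch '{"offset": [[0,0,1],[0,0,0],[0,0,0]], "spin": [0,0,0], "fingers": [0.6,0.6,0.6]}'
```

```text
time_s: 18.1
position: [0.3932, 0.0315, 0.0677]
tcp_rot: [[0.997, -0.074, -0.0], [-0.074, -0.997, -0.0], [-0.0, 0.0, -1.0]]
ft_force: [-0.1, -0.2, -2.4]
finger_gap: 0.0489
time_s: 18.4
position: [0.3933, 0.0315, 0.0668]
tcp_rot: [[0.997, -0.074, 0.0], [-0.074, -0.997, -0.0], [0.0, 0.0, -1.0]]
ft_force: [-0.5, 0.9, -2.0]
finger_gap: 0.0494
time_s: 18.7
position: [0.3933, 0.0315, 0.0658]
tcp_rot: [[0.997, -0.074, -0.0], [-0.074, -0.997, -0.0], [-0.0, 0.0, -1.0]]
ft_force: [-0.0, -0.1, -2.6]
finger_gap: 0.0495
```

```bash
python3 - <<'E'
from h import *
st()
im=cams.get_image("side");crop(im,"pics/s22.png",250,220,370,320,6)
E
```

```text
t 18.7 pos [0.3933 0.0315 0.0658] yaw -4.3 F [-0.  -0.1 -2.6] gap 0.0495 q [-0.11  0.35  2.08 -0.    0.71  1.53]
```

View pics/s22.png

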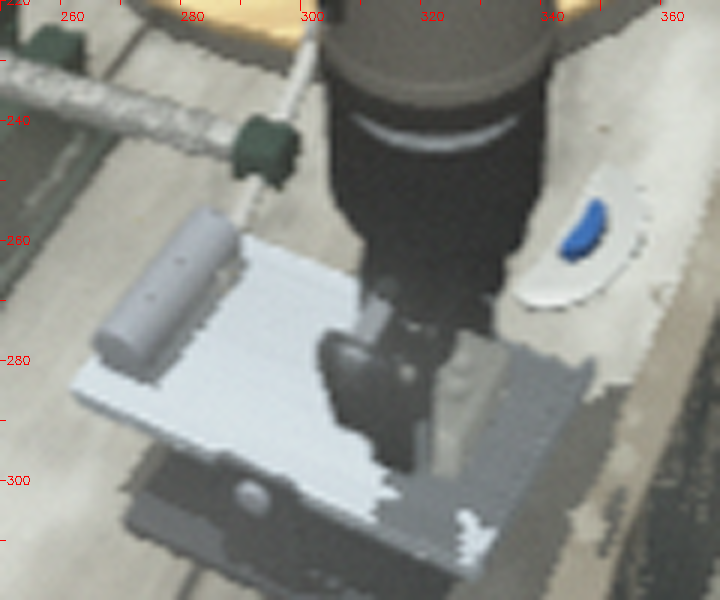

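```bash
python3 -m inch '{"offset": [[0,0,1],[0,0,0],[0,0,0]], "spin": [0,0,0], "fingers": [0.6,0.6,0.6]}'
```

```text
time_s: 19.05
position: [0.3933, 0.0315, 0.0648]
tcp_rot: [[0.997, -0.074, 0.0], [-0.074, -0.997, -0.0], [0.0, 0.0, -1.0]]
ft_force: [0.7, -0.6, -0.2]
finger_gap: 0.0493
```

```bash
python3 -m inch '{"offset": [[0,0,0.7],[0,0,0],[0,0,0]], "spin": [0,0,0], "fingers": [0.6,0.6,0.6]}'
```

```text
time_s: 19.35
position: [0.3933, 0.0315, 0.0641]
tcp_rot: [[0.997, -0.074, 0.0], [-0.074, -0.997, -0.0], [0.0, 0.0, -1.0]]
ft_force: [-0.9, -0.1, -0.8]
finger_gap: 0.0491
```

```bash
python3 -m inch '{"offset": [[0,0,0],[0,0,0],[0,0,0],[0,0,0],[0,0,0],[0,0,0]], "spin": [0,0,0,0,0,0], "fingers": [0.38,0.34,0.3,0.28,0.28,0.28]}' 20; python3 - <<'E'
from h import *
st()
im=cams.get_image("side");crop(im,"pics/s23.png",250,220,370,320,6)
E
```

```text
time_s: 19.95
position: [0.3933, 0.0315, 0.0641]
tcp_rot: [[0.997, -0.074, 0.0], [-0.074, -0.997, -0.0], [0.0, 0.0, -1.0]]
ft_force: [0.2, -0.1, -0.7]
finger_gap: 0.0614
t 19.95 pos [0.3933 0.0315 0.0641] yaw -4.2 F [ 0.2 -0.1 -0.7] gap 0.0614 q [-0.11  0.36  2.08 -0.    0.7   1.53]
```

View pics/s23.png

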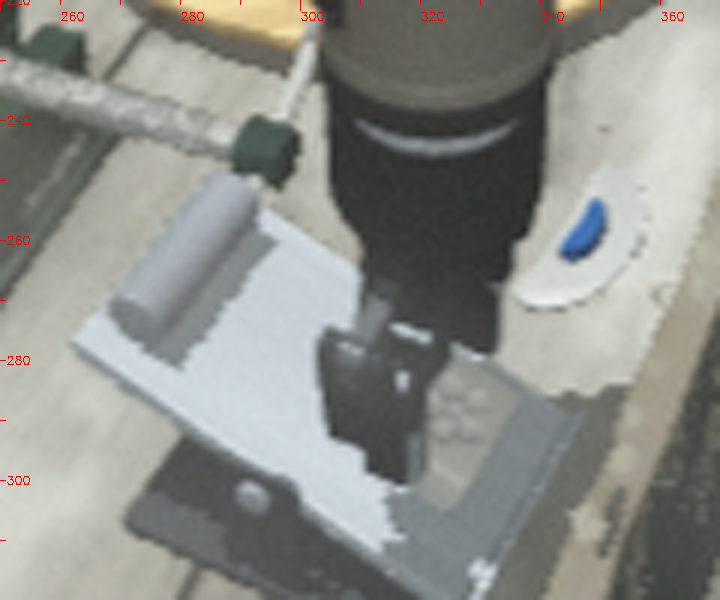

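Tray tipped with the mould lying on it. Open a bit more, then rise straight up.

```bash
python3 -m inch '{"offset": [[0,0,0],[0,0,-5],[0,0,-15],[0,0,-30],[0,0,-40],[0,0,-40],[0,0,-20],[0,0,0]], "spin": [0,0,0,0,0,0,0,0], "fingers": [0.25,0.22,0.22,0.22,0.22,0.22,0.22,0.22]}';python3 -m inch '{"offset": [[0,20,0],[0,40,0],[0,40,0],[0,40,0],[0,30,0],[0,0,0]], "spin": [0,0,0,0,0,0], "fingers": [0.22,0.22,0.22,0.22,0.22,0.22]}'; python3 - <<'E'
from h import *
st()
im=cams.get_image("side");crop(im,"pics/s24.png",250,220,370,320,6);cv2.imwrite("pics/s24f.png",im)
im=cams.get_image("top");crop(im,"pics/t24.png",190,150,310,250,6);crop(im,"pics/t24b.png",200,90,440,260,3)
E
```

```text
time_s: 20.8
position: [0.3948, 0.0313, 0.2171]
tcp_rot: [[0.997, -0.074, 0.007], [-0.074, -0.997, -0.001], [0.007, 0.0, -1.0]]
ft_force: [-0.6, -0.1, -0.3]
finger_gap: 0.0663
time_s: 21.4
position: [0.38, -0.1408, 0.2131]
tcp_rot: [[0.997, -0.078, -0.001], [-0.078, -0.997, -0.0], [-0.001, 0.0, -1.0]]
ft_force: [-0.4, 0.8, 0.2]
finger_gap: 0.0668
t 21.4 pos [ 0.38   -0.1408  0.2131] yaw -4.5 F [-0.4  0.8  0.2] gap 0.0668 q [-0.54  0.14  1.85 -0.    1.15  1.11]
```

View pics/s24.png

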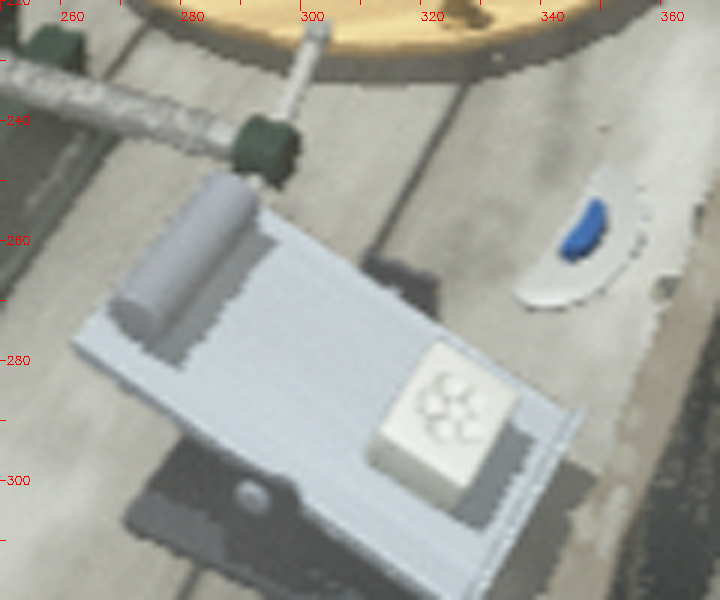

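View pics/t24.png

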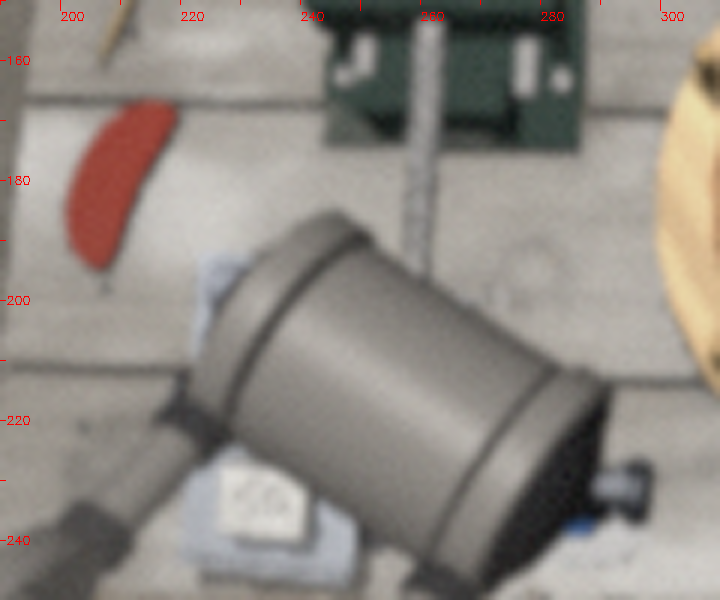

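View pics/t24b.png

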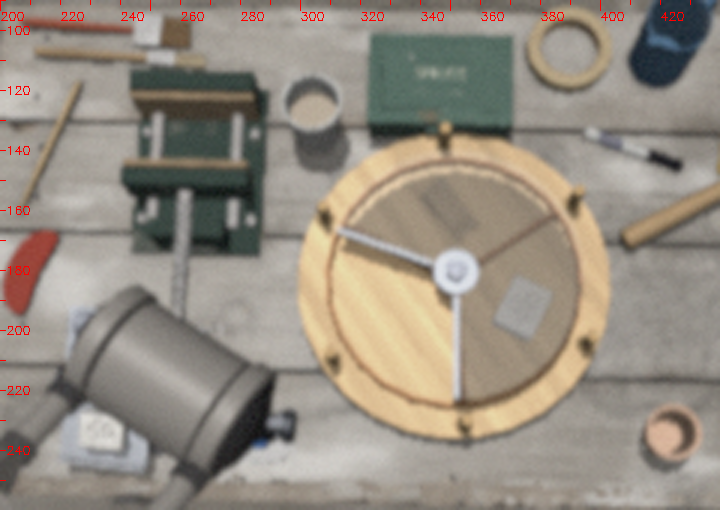

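```bash
python3 - <<'E'
from h import *
from scipy.optimize import least_squares
obs=np.array([(443,342),(520,392),(452,492),(372,440)])/6+[249.5,219.5]
a=.36;d=np.array([-.997,.078,0]);ex=d*np.cos(a)-np.array([0,0,np.sin(a)]);ey=np.cross([0,0,1],d);ez=np.cross(ex,ey)
piv=np.array([.438,.028,.062])
f=lambda p:(pr("side",[piv+ex*(p[0]+sx*.020)+ey*(p[1]+sy*.025)+ez*.028 for sx,sy in[(-1,1),(1,1),(1,-1),(-1,-1)]])-obs).ravel()
r=least_squares(f,[.045,0]);print(r.x,r.fun.round(1))
im=cv2.imread("pics/s24f.png")
E
```

```text
[ 0.04349053 -0.00367485] [-1.9 -0.4 -0.2  0.9  1.9  0.5  0.1 -1. ]
```

```bash
python3 -c "
from h import *
st();print(arm.finish_job())"
```

```text
t 21.5 pos [ 0.38   -0.138   0.2132] yaw -4.4 F [-0.   0.7 -0.6] gap 0.0666 q [-0.54  0.14  1.85  0.    1.15  1.11]
the job is handed in; nothing more can be done
None
```

The small mould is on the free half of the tipping tray, flower up, and its weight has tipped the tray. The job was handed in at 21.5 s of the 70 s allowed; it reports no verdict.

- **Carousel:** I turned the wheel clockwise in two strokes by the pegs, about 178° in all. The mould then lay in the middle of the gap, and both cameras agreed on its position to about 1 mm.
- **Lift and placing:** I gripped the mould across its 50 mm side; the fingers stopped at 49.5 mm, which confirmed it was the small one. I lifted it straight out, lowered it to light contact 45 mm out on the tray, and opened the fingers. The tray tipped when I let go.
- **Mould position:** A fit to the last side picture puts its centre about 43 mm from the pivot and 4 mm off mid-width. Both are within tolerance. The fit assumes the tray is fully tipped at 0.36 rad, and the corners match to about 2 pixels.
- **Rest of the scene:** The large mould and the wedge are still in the carousel, and the gripper is clear of everything. The red rib, the metal rib and the cup look unmoved, though the arm hid part of the metal rib in the last top picture.

Early on, the side camera placed the pegs up to about 10 mm nearer the axis than the top camera. I took positions between the two, and both peg grasps worked. No check failed.

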